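# Load the UV cabinet by feel

## Robot

A 7-joint arm with a two-finger parallel gripper is mounted at the origin on the work surface. World frame = base frame: x ahead of the robot, y to its left, z up, the work surface at z = 0. Lengths are in mm, angles in degrees, forces in N, time in s.
With the tool pointing down it reaches from about 400 to 850 mm from the base axis. Payload 10.4 kg.
Tool frame: the origin (TCP) lies midway between the tips of the shut fingers; the grasp point (between the pads) lies 19 mm behind it (r.hold_point_z is the y of the grasp point in the tool frame, in mm); y points along the fingers, x is the direction in which the jaws open and shut, and the axes are right-handed (so a half turn about y gives the same grasp; the last joint's range is limited). The gripper opens to 87 mm and grips with 3 to 60 N. Pads are 19 mm wide; open, the fingers measure 117 mm over their backs; the gripper's body (75 mm by 190 mm) begins 51 mm behind the grasp point.
Start: joints at [-65.18, 19.034, -3.707, 83.658, 1.238, 77.344, -5.071], TCP at [275.104, 561.222, 222.576] pointing down, gripper open.
Joint ranges: [-148.97, 148.97], [-28.65, 121.19], [-84.17, 76.75], [9.2, 138.47], [-72.65, 252.65], [3.7, 117.97], [-149.18, 149.18]. Speed limits (degrees/s): [127.2, 127.2, 159.86, 159.86, 180, 180, 180].

## Interface

Orientations are given as [roll, pitch, yaw] about the fixed x, y, z axes, in that order (R = Rz(yaw) Ry(pitch) Rx(roll)).
In Python, from plant import r gives the robot as it stands.
- The arm moves only by the tool arm_command, never from a script. Its argument "motion" is one flat list of numbers, 6 for each row, row after row: the shift along the tool's x, y, z in m, then the turn, a rotation vector about the tool's x, y, z in rad. In form: [dx, dy, dz, wx, wy, wz, dx, dy, dz, wx, wy, wz, ...]. A call has 1 to 8 rows; each row is the pose to reach, as a shift and turn from the pose commanded when the call began, along the tool's axes at that moment; what a row does not reach only later rows make up. A row lasts 1/8 s, in which the tool goes at most 62.5 mm and 10.7 degrees, less where a joint would pass 70% of its speed; a pose out of reach is approached as far as the arm can. A call with a gripper value outside its range is refused whole. "fingers" is the opening in per cent of the stroke, from 0 (shut) to 100 (fully open), set as the call begins (left out, the last holds). The fingers move at their own pace and stop on an object; "newtons" is the grip in N (left out, the last holds). Time passes only in rows, so rows that repeat a pose let the fingers close. It gives the time, the measured TCP pose, the force and the opening at its end, in the units of the state.
- r.get_obs(): the state, without advancing time (a new reading comes with each control period).
- r.camera(name): name is "scene" or "top"; returns a dict with "image" (420x560x3 uint8, red, green, blue), "camera_matrix" (3x3 intrinsics, pixels), "k1" (the pictures are not rectified: a ray, as slopes to the right and down, at radius r is drawn at 1 + k1 r^2 times it, then the intrinsics apply), "cam_to_world" (4x4, takes a point from camera to world coordinates). Camera axes: x right, y down, z forward; pixel columns grow to the right and rows downward; lengths in mm; the calibration is good to about 2 mm. A picture is of the moment at which its call begins. There is no depth.
- r.sign_off(): hands the job in, once; it reports no verdict.
The state is a dict: "time_s": time; "joint_positions": joint angles; "joint_vel": joint speeds; "joint_efforts": joint torques, N m; "eef_pos": TCP position; "eef_rot": TCP orientation; "wrist_force": force on the tool from outside, world axes, zero at the start; "torque": the same for the moment, N m; "opening": opening from 0.0 (shut) to 1.0 (fully open).
Only numpy, scipy, OpenCV 4.12 (cv2) and the standard library are available. Lean on these libraries where they do the work, as an engineer would, in place of code of your own. Each camera call takes 0.05 s, during which the arm holds its last target.

## Task

Slide the orange tray along its channel into the ultraviolet cabinet until you feel its nose meet the stiff bumper hidden inside, then ease it on by about another centimetre so that the bumper is set, no further (past 2 cm it is overrun), and let go, leaving the tray there. Leave the white tray where it lies.

Things in the scene. Friction and masses are not known exactly. Their poses are not given: they have to be found in the camera images.
- cabinet: Low white UV cabinet, 260 (x) x 180 (y) x 72 mm high, black rocker on its roof; fixed. Origin: middle of its underside; +x is the way the tray slides in, z up. Open mouth at x = -130 mm. In front, one piece with it, an apron with a 4 mm floor reaches to x = -390 mm between aluminium rails 20 mm high, 116 mm apart about y = 0; this channel runs straight on inside.
- orange_tray: Loose tray, 0.2 kg, 260 (x) x 110 (y) x 24 mm, on the 4 mm channel floor, x along the cabinet's x, nose (x = +130) just inside the mouth. Origin: middle of its underside. Upright grip fin at the rear, x = -130 to -118, 40 wide, top 60 mm over the underside: pinch it or push its outer face; it stays 60 mm outside the mouth. Slides at 1 to 2 N if not pressed down; 50 to 140 mm to go to the bumper.
- bumper (a joint): Travel (m) of the rubber bumper hidden under the opaque rear roof, sliding along the cabinet's x: 0 untouched, grows as the tray's nose pushes it. Its untouched place is unknown and differs each time by up to 70 mm. It yields only to about 8 N (plus the tray's sliding force), has no spring and stays where it is left; mechanical end at 0.040.
- white_tray: Bystander: loose white plastic lower impression tray, a horseshoe about 67 mm wide and 14 mm high with a short handle, 100 mm long overall, lying on the cart top off the outer end of the apron. Origin: centre of the horseshoe's arc, on its underside.

How it is judged:
By the outcome, as a careful person would: the job done as asked, in the order asked, and still so for the second after the job is handed in, with the robot touching nothing.
It also fails if it takes over 38 s, if anything falls off the work surface, if the arm or the gripper's body presses on something with over 40 N, if the wrist force passes 120 N, or if a joint passes its speed limit or range.

## Working session

There is one attempt and no reset: what is moved stays moved. The work goes in short steps, Python scripts to look and compute and a tool call to move; the robot and the scene stay as the last step left them, time stands still between calls to the robot, and variables do not carry over. Pictures are saved under pics/ and viewed, and the job is handed in when it is done.

Besides the shell and the picture viewer there is one more tool, called as name(argument=value, ...), one argument or row to a line, values as JSON. arm_command: Moves the arm, as the interface text tells. Its arguments: {"type":"object","properties":{"motion":{"type":"array","items":{"type":"number"}},"fingers":{"type":"number"},"newtons":{"type":"number"}},"required":["motion"]}

```bash
ls; mkdir -p pics; python3 - <<'E'
from plant import r
import cv2, json
o=r.get_obs()
for k,v in o.items(): print(k,v)
print(r.hold_point_z)
import pickle
C={}
for n in("scene","top"):
    c=r.camera(n);C[n]=c
    cv2.imwrite(f"pics/{n}0.png",c["image"][:,:,::-1])
    print(n,c["camera_matrix"],c["k1"],c["cam_to_world"])
pickle.dump(C,open("c0.pkl","wb"))
E
```

```text
pics
time_s 0.0
joint_positions [-65.17875603  19.07358802  -3.70842454  83.705495     1.2380354
  77.34423455  -5.07181964]
joint_vel [-0.04894063 -0.08269052  0.01866333 -0.05471623  0.02929929  0.04669553
  0.12923252]
joint_efforts [-1.16248997e-03 -6.23257756e+01  2.37811042e-02 -3.89903247e+01
 -6.14690362e-02  3.96191992e-02  1.38557498e-04]
eef_pos [274.94262181 560.84077086 221.74067977]
eef_rot [-9.00038474e+01  8.33493155e-02  6.38853321e+01]
wrist_force [-0.05449749 -0.61664439  0.30320737]
torque [-0.00150703  0.03216619 -0.01417171]
opening 1.0040118130185962
-18.700000000000003
scene [[477.08872962   0.         282.17727915]
 [  0.         477.08872962 208.74479169]
 [  0.           0.           1.        ]] -0.16705911523577782 [[-4.18049352e-01  7.31927266e-01 -5.38068040e-01  1.07084235e+03]
 [ 9.08407680e-01  3.33235989e-01 -2.52486164e-01  1.94069960e+02]
 [-5.49787198e-03 -5.94336817e-01 -8.04197439e-01  7.90793880e+02]
 [ 0.00000000e+00  0.00000000e+00  0.00000000e+00  1.00000000e+00]]
top [[496.13737233   0.         285.97357025]
 [  0.         496.13737233 202.77921493]
 [  0.           0.           1.        ]] -0.15276959880507315 [[-7.20189784e-03 -9.90408228e-01  1.37984326e-01  4.35142079e+02]
 [-9.99878568e-01  9.03931719e-03  1.26941290e-02 -7.34225303e+01]
 [-1.38196539e-02 -1.37876148e-01 -9.90353061e-01  1.08374058e+03]
 [ 0.00000000e+00  0.00000000e+00  0.00000000e+00  1.00000000e+00]]
```

View pics/scene0.png

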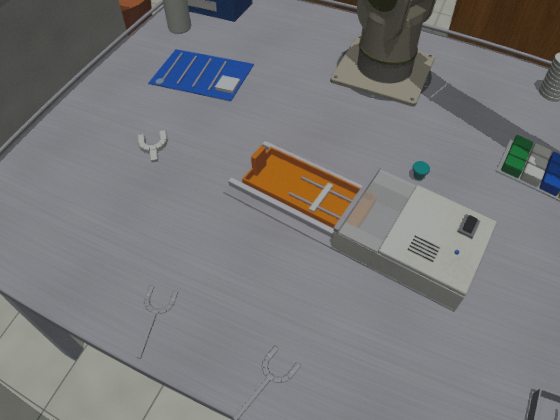

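View pics/top0.png

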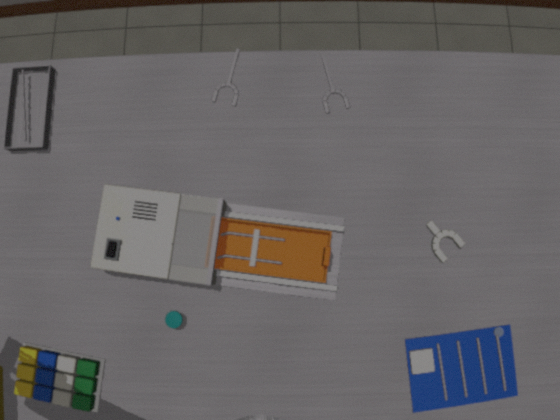

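The cabinet is at the left of the top view (about 160,235), with its mouth facing right. The fin is at about (326,257), and the white tray is at (445,242), clear of the apron end. I'll zoom in next to get the corners.

```bash
cat > h.py <<'E'
import numpy as np, cv2
def ray(c,uv):
    K=c["camera_matrix"];k=c["k1"]
    p=cv2.undistortPoints(np.array([[uv]],float),K,np.array([k,0,0,0.]))[0,0]
    T=c["cam_to_world"];d=T[:3,:3]@np.array([p[0],p[1],1]);return T[:3,3],d
def atz(c,uv,z):
    o,d=ray(c,uv);return o+d*(z-o[2])/d[2]
def proj(c,P):
    T=np.linalg.inv(c["cam_to_world"]);P=np.atleast_2d(np.array(P,float))
    q=P@T[:3,:3].T+T[:3,3]
    return cv2.projectPoints(q,np.zeros(3),np.zeros(3),c["camera_matrix"],np.array([c["k1"],0,0,0.]))[0][:,0]
E
python3 - <<'E'
import pickle,cv2
from h import *
C=pickle.load(open("c0.pkl","rb"))
print(proj(C["scene"],[[275,561,222],[0,0,0]]),proj(C["top"],[[275,561,222]]))
a=C["top"]["image"][170:310,85:355,::-1];a=cv2.resize(a,None,fx=2.9,fy=2.9,interpolation=2);cv2.imwrite("pics/t1.png",cv2.convertScaleAbs(a,alpha=1.3))
a=C["scene"]["image"][135:310,220:500,::-1];a=cv2.resize(a,None,fx=2.8,fy=2.8,interpolation=2);cv2.imwrite("pics/s1.png",cv2.convertScaleAbs(a,alpha=1.3))
E
```

```text
[[635.27299721 144.27881129]
 [384.07922549  68.87367152]] [[-44.13188356 353.22712853]]
```

View pics/t1.png

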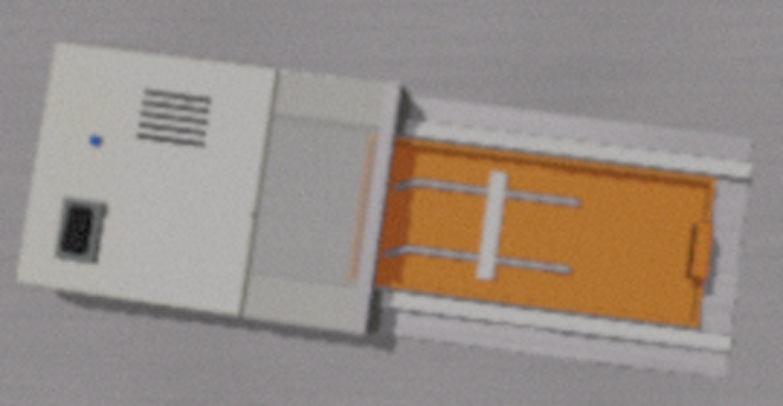

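View pics/s1.png

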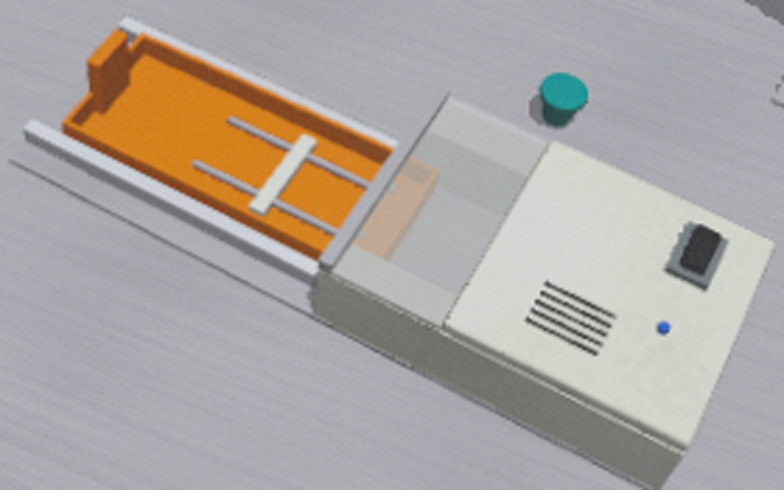

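```bash
python3 - <<'E'
import pickle
from h import *
from scipy.optimize import least_squares
C=pickle.load(open("c0.pkl","rb"))
T=lambda u,v:(85+(u+.5)/2.9-.5,170+(v+.5)/2.9-.5)
S=lambda u,v:(220+(u+.5)/2.8-.5,135+(v+.5)/2.8-.5)
# cabinet frame: +x -> image left (top). y=+90 = ? x->+y world, so y-> -x world (image down in top)
obs=[("top",T(57,43),(130,-90,72)),("top",T(18,283),(130,90,72)),("top",T(402,85),(-130,-90,72)),("top",T(368,333),(-130,90,72)),
("scene",S(772,242),(130,90,72)),("scene",S(690,445),(130,-90,72)),("scene",S(450,95),(-130,90,72)),("scene",S(325,262),(-130,-90,72))]
def W(p,P):
    c,s=np.cos(p[2]),np.sin(p[2]);P=np.array(P,float)
    return np.array([p[0]+c*P[0]-s*P[1],p[1]+s*P[0]+c*P[1],P[2]])
f=lambda p:np.concatenate([proj(C[n],W(p,P))[0]-uv for n,uv,P in obs])
for z in(0,):
  s=least_squares(f,[450,150,1.5],loss="soft_l1");p=s.x
  print(p[:2],np.degrees(p[2]));print(s.fun.reshape(-1,2).round(1))
for n,uv in(("top",T(752,172)),("top",T(730,345))): 
  w=atz(C[n],uv,20);d=w[:2]-p[:2];c,s_=np.cos(p[2]),np.sin(p[2]);print("rail end",w,c*d[0]+s_*d[1],-s_*d[0]+c*d[1])
for nm,n,uv,z in(("fin top outer -y","top",T(713,222),64),("fin top outer +y","top",T(708,279),64),("fin in -y","top",T(696,222),64),("fin in +y","top",T(692,277),64),
 ("sc outer","scene",S(88,68),64),("sc outer +y","scene",S(118,30),64),("sc in -y","scene",S(98,72),64),("sc in +y","scene",S(130,36),64)):
  w=atz(C[n],uv,z);d=w[:2]-p[:2];print(nm,w.round(1),(c*d[0]+s_*d[1]).round(1),(-s_*d[0]+c*d[1]).round(1))
np.save("cab.npy",p)
E
```

```text
[516.25913917 210.68239649] -277.56637077260814
[[-0.8 -1.7]
 [-1.3 -0.2]
 [-0.3 -1.5]
 [-0.8 -0.1]
 [ 1.4 -1.4]
 [-0.1 -0.4]
 [-4.9 -4.3]
 [-2.7 -1.6]]
rail end [ 525.30545347 -184.16488174   20.        ] -390.21817180575556 -60.95889861637389
rail end [ 398.25776618 -165.56488953   20.        ] -388.50908101000124 67.43173019091465
fin top outer -y [ 486.3 -151.2   64. ] -362.7 -18.0
fin top outer +y [ 446.2 -147.    64. ] -363.8 22.4
fin in -y [ 486.5 -139.1   64. ] -350.7 -16.5
fin in +y [ 447.7 -135.7   64. ] -352.4 22.3
sc outer [ 495.3 -145.6   64. ] -356.0 -26.1
sc outer +y [ 451.4 -142.6   64. ] -358.8 17.7
sc in -y [ 495.8 -137.1   64. ] -347.5 -25.5
sc in +y [ 453.3 -131.7   64. ] -347.6 17.3
```

```bash
cat >> h.py <<'E'
def rel(p0,yaw0,p1):
    a=np.radians(yaw0);d=(np.array(p1,float)-p0)/1000
    return np.array([d[0]*np.cos(a)+d[1]*np.sin(a),-d[2],-d[0]*np.sin(a)+d[1]*np.cos(a)]).round(4)
p=None
def cab(P):
    p=np.load("cab.npy");c,s=np.cos(p[2]),np.sin(p[2])
    return np.array([p[0]+c*P[0]-s*P[1],p[1]+s*P[0]+c*P[1],P[2]])
def tocab(w):
    p=np.load("cab.npy");c,s=np.cos(p[2]),np.sin(p[2]);d=np.array(w[:2])-p[:2]
    return np.array([c*d[0]+s*d[1],-s*d[0]+c*d[1],w[2]])
E
python3 - <<'E'
from h import *
import pickle
p0=[275.1,561.2,222.6]
C=pickle.load(open("c0.pkl","rb"))
print(atz(C["top"],(445,242),10),atz(C["scene"],(153,140),10))
t=cab((-412,0,160));print(t)
for q in([500,300,222],[520,0,222],t):print(rel(p0,63.9,q))
E
```

```text
[ 494.88166436 -407.18513485   10.        ] [ 492.34926416 -407.4483964    10.        ]
[ 462.00921108 -197.73031793  160.        ]
[-0.1356  0.0006 -0.3169]
[-0.3962  0.0006 -0.4668]
[-0.5993  0.0626 -0.5017]
```

arm_command(
  motion=[-0.01,0,-0.03,0,-0.04,0,-0.03,0,-0.08,0,-0.08,0,-0.05,0,-0.13,0,-0.12,0,-0.08,0,-0.18,0,-0.16,0,-0.1,0,-0.23,0,-0.2,0,-0.12,0,-0.28,0,-0.24,0,-0.136,0,-0.317,0,-0.28,0,-0.16,0,-0.335,0,-0.323,0],
  fingers=0,
  newtons=20,
)

```text
time_s: 1.1
eef_pos: [506.7, 268.0, 221.9]
eef_rot: [-90.0, 0.1, 82.3]
wrist_force: [-0.5, 0.5, 0.0]
opening: 0.174
```

arm_command(
  motion=[-0.04,0,0,0,0,0,-0.09,0,0,0,0,0,-0.15,0,-0.005,0,0,0,-0.21,0,-0.01,0,0,0,-0.27,0,-0.012,0,0,0,-0.33,0,-0.015,0,0,0,-0.39,0,-0.0187,0,0,0,-0.44,0.03,-0.0187,0,0,0],
)

```text
time_s: 2.1
eef_pos: [466.4, -171.2, 193.8]
eef_rot: [-90.2, -0.0, 82.3]
wrist_force: [1.6, 0.9, -1.3]
opening: 0.003
```

arm_command(
  motion=[-0.0294,0.032,0,0,0,0,-0.0294,0.05,0,0,0,0,-0.0294,0.075,0,0,0,0,-0.0294,0.1,0,0,0,0,-0.0294,0.1,0,0,0,0,-0.0294,0.1,0,0,0,0],
)

```text
time_s: 2.85
eef_pos: [462.2, -197.8, 93.3]
eef_rot: [-90.0, 0.0, 82.4]
wrist_force: [0.3, -0.5, 0.7]
opening: 0.006
```

```bash
python3 - <<'E'
from plant import r
from h import *
import pickle
o=r.get_obs();print(o["time_s"],o["eef_pos"],o["eef_rot"],o["wrist_force"],o["opening"],tocab(o["eef_pos"]),o["joint_positions"])
C={n:r.camera(n) for n in("scene","top")}
pickle.dump(C,open("c1.pkl","wb"))
a=C["top"]["image"][170:310,205:405,::-1];a=cv2.resize(a,None,fx=3.8,fy=3.8,interpolation=2);cv2.imwrite("pics/t2.png",a)
a=C["scene"]["image"][60:250,150:400,::-1];a=cv2.resize(a,None,fx=3,fy=3,interpolation=2);cv2.imwrite("pics/s2.png",a)
E
```

```text
2.85 [ 462.20002553 -197.81866111   93.31557491] [-9.00363962e+01  2.47175832e-03  8.23848491e+01] [ 0.30715678 -0.4555761   0.72751755] 0.006103355830853222 [-4.12062449e+02 -2.00785571e-01  9.33155749e+01] [ -8.87574646  10.88439912  29.58937666 112.118477    -6.2841591
  58.50670916 105.94301131]
```

View pics/t2.png

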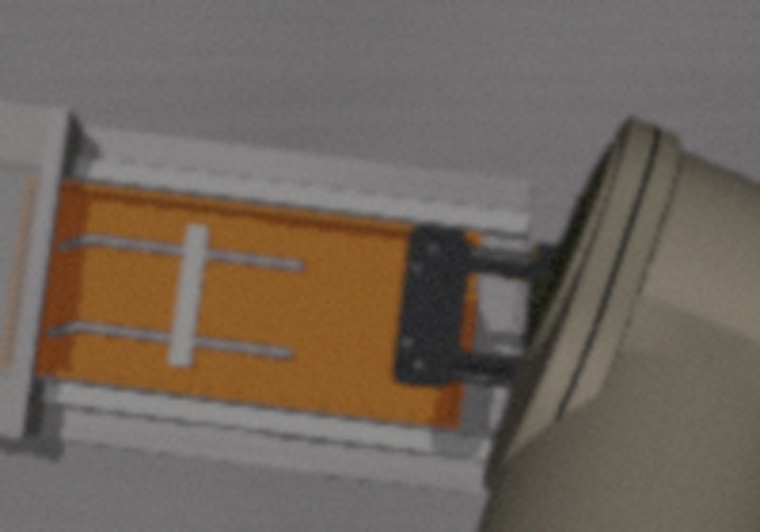

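View pics/s2.png

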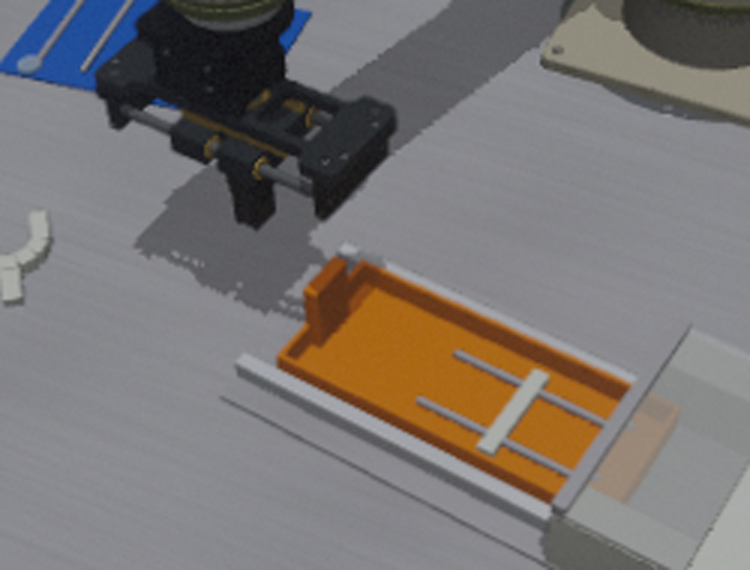

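The shut fingers are on the channel axis (y -0.2), about 37 mm short of the expected contact with the fin. I'll descend to 42 mm and approach slowly.

arm_command(
  motion=[0,0.02,0,0,0,0,0,0.04,0,0,0,0,0,0.051,0,0,0,0,0,0.051,0,0,0,0,0.005,0.051,0,0,0,0,0.01,0.051,0,0,0,0,0.015,0.051,0,0,0,0,0.02,0.051,0,0,0,0],
)

```text
time_s: 3.95
eef_pos: [464.7, -177.3, 41.7]
eef_rot: [-90.0, -0.0, 82.4]
wrist_force: [0.6, -0.4, 0.5]
opening: 0.005
```

arm_command(
  motion=[0.004,0,0,0,0,0,0.008,0,0,0,0,0,0.012,0,0,0,0,0,0.016,0,0,0,0,0,0.02,0,0,0,0,0],
)

```text
time_s: 4.58
eef_pos: [467.2, -157.8, 41.5]
eef_rot: [-90.0, -0.0, 82.4]
wrist_force: [-0.1, -1.2, 0.1]
opening: 0.006
```

arm_command(
  motion=[0.004,0,0,0,0,0,0.008,0,0,0,0,0,0.012,0,0,0,0,0,0.016,0,0,0,0,0,0.02,0,0,0,0,0],
)

```text
time_s: 5.2
eef_pos: [469.8, -137.9, 41.5]
eef_rot: [-90.0, -0.0, 82.4]
wrist_force: [-0.3, -1.1, -0.1]
opening: 0.003
```

```bash
python3 - <<'E'
from plant import r
from h import *
import pickle
o=r.get_obs();print(o["time_s"],o["wrist_force"],tocab(o["eef_pos"]))
C={n:r.camera(n) for n in("scene",)}
a=C["scene"]["image"][60:250,150:400,::-1];a=cv2.resize(a,None,fx=3,fy=3,interpolation=2);cv2.imwrite("pics/s3.png",a)
E
```

```text
5.2 [-0.26415039 -1.07341143 -0.12427926] [-3.51658688e+02  1.06800567e-01  4.15142742e+01]
```

View pics/s3.png

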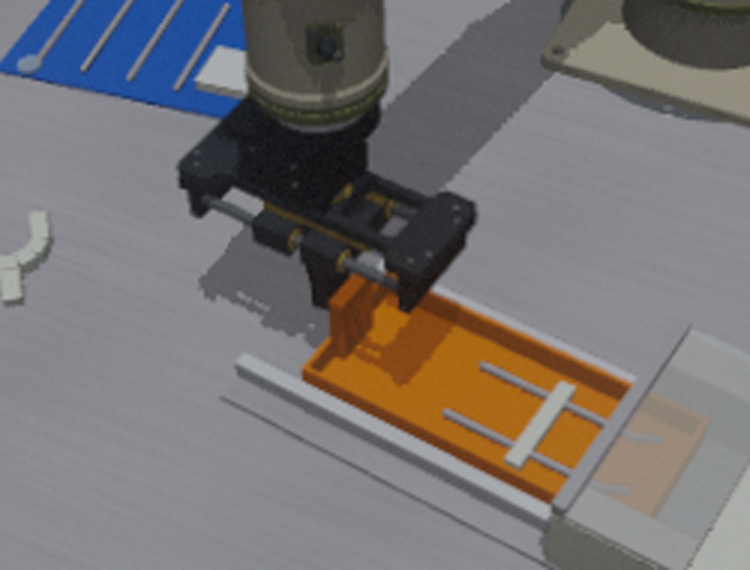

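The fingers are on the fin and the tray has moved about 20 mm, with a drag of about 1 N. I'll go another 20 mm, then take small steps.

arm_command(
  motion=[0.004,0,0,0,0,0,0.008,0,0,0,0,0,0.012,0,0,0,0,0,0.016,0,0,0,0,0,0.02,0,0,0,0,0],
)

```text
time_s: 5.88
eef_pos: [472.5, -118.1, 41.5]
eef_rot: [-90.0, -0.0, 82.4]
wrist_force: [0.8, -0.3, -0.5]
opening: 0.002
```

arm_command(
  motion=[0.003,0,0,0,0,0,0.006,0,0,0,0,0],
)

```text
time_s: 6.12
eef_pos: [473.3, -112.2, 41.5]
eef_rot: [-90.0, -0.0, 82.4]
wrist_force: [0.1, -0.6, -0.9]
opening: 0.006
```

arm_command(
  motion=[0.0025,0,0,0,0,0,0.005,0,0,0,0,0],
)

```text
time_s: 6.38
eef_pos: [473.9, -107.3, 41.5]
eef_rot: [-90.0, -0.0, 82.4]
wrist_force: [0.5, -1.3, -0.9]
opening: 0.002
```

arm_command(
  motion=[0.002,0,0,0,0,0,0.004,0,0,0,0,0],
)

```text
time_s: 6.62
eef_pos: [474.5, -103.4, 41.5]
eef_rot: [-90.0, -0.0, 82.4]
wrist_force: [-0.0, -0.5, 0.4]
opening: 0.005
```

arm_command(
  motion=[0.002,0,0,0,0,0,0.004,0,0,0,0,0],
)

```text
time_s: 6.88
eef_pos: [475.0, -99.4, 41.5]
eef_rot: [-90.0, -0.0, 82.4]
wrist_force: [-0.6, -0.6, 0.1]
opening: 0.002
```

arm_command(
  motion=[0.002,0,0,0,0,0,0.004,0,0,0,0,0],
)

```text
time_s: 7.12
eef_pos: [475.5, -95.4, 41.5]
eef_rot: [-90.0, -0.0, 82.4]
wrist_force: [-0.2, -0.8, -0.1]
opening: 0.0
```

arm_command(
  motion=[0.002,0,0,0,0,0,0.004,0,0,0,0,0],
)

```text
time_s: 7.38
eef_pos: [476.1, -91.4, 41.5]
eef_rot: [-90.0, -0.0, 82.4]
wrist_force: [-0.2, -0.1, 0.9]
opening: 0.006
```

arm_command(
  motion=[0.002,0,0,0,0,0,0.004,0,0,0,0,0],
)

```text
time_s: 7.62
eef_pos: [476.6, -87.5, 41.5]
eef_rot: [-90.0, -0.0, 82.4]
wrist_force: [-0.0, -1.1, -0.9]
opening: 0.006
```

arm_command(
  motion=[0.002,0,0,0,0,0,0.004,0,0,0,0,0],
)

```text
time_s: 7.88
eef_pos: [477.1, -83.5, 41.5]
eef_rot: [-90.0, -0.0, 82.4]
wrist_force: [-0.5, -0.3, -0.7]
opening: 0.005
```

arm_command(
  motion=[0.002,0,0,0,0,0,0.004,0,0,0,0,0],
)

```text
time_s: 8.12
eef_pos: [477.6, -79.6, 41.5]
eef_rot: [-90.0, -0.0, 82.4]
wrist_force: [-0.9, -0.4, -0.6]
opening: 0.003
```

arm_command(
  motion=[0.002,0,0,0,0,0,0.004,0,0,0,0,0],
)

```text
time_s: 8.38
eef_pos: [478.1, -75.6, 41.5]
eef_rot: [-90.0, -0.0, 82.4]
wrist_force: [0.1, -2.0, -0.4]
opening: 0.004
```

```bash
python3 - <<'E'
from plant import r
from h import *
o=r.get_obs();print(o["time_s"],o["wrist_force"],tocab(o["eef_pos"]))
C={n:r.camera(n) for n in("scene",)}
a=C["scene"]["image"][60:250,200:450,::-1];a=cv2.resize(a,None,fx=3,fy=3,interpolation=2);cv2.imwrite("pics/s4.png",a)
E
```

```text
8.375 [ 0.13457256 -1.95033404 -0.40509904] [-2.88815316e+02  1.03387648e-01  4.15005071e+01]
```

View pics/s4.png

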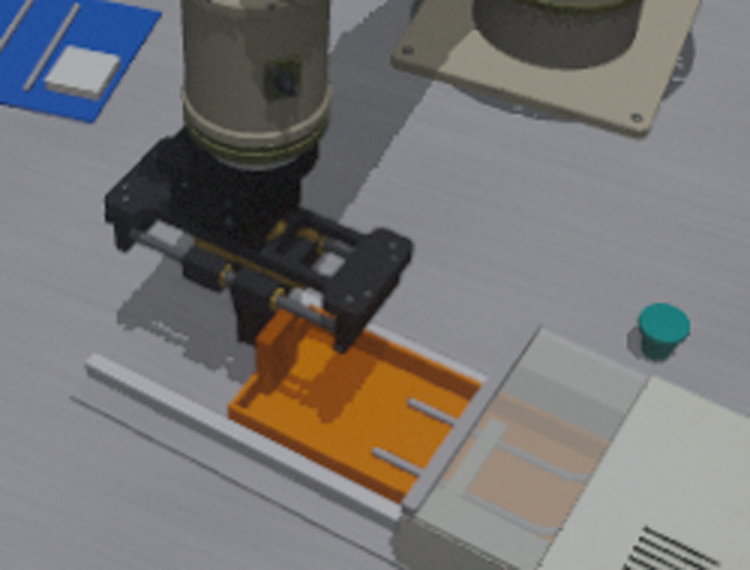

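The tray is sliding straight, with the fingers on the fin at about (265,340), and its nose has gone under the opaque roof. I'll carry on in 4 mm steps.

arm_command(
  motion=[0.002,0,0,0,0,0,0.004,0,0,0,0,0],
)

```text
time_s: 8.68
eef_pos: [478.7, -71.7, 41.5]
eef_rot: [-90.0, -0.0, 82.4]
wrist_force: [-0.3, -0.7, -0.3]
opening: 0.005
```

arm_command(
  motion=[0.002,0,0,0,0,0,0.004,0,0,0,0,0],
)

```text
time_s: 8.93
eef_pos: [479.2, -67.7, 41.5]
eef_rot: [-90.0, -0.0, 82.4]
wrist_force: [0.3, -0.8, -1.2]
opening: 0.006
```

arm_command(
  motion=[0.002,0,0,0,0,0,0.004,0,0,0,0,0],
)

```text
time_s: 9.18
eef_pos: [479.8, -63.7, 41.5]
eef_rot: [-90.0, -0.0, 82.4]
wrist_force: [-0.7, -0.5, -0.3]
opening: 0.006
```

arm_command(
  motion=[0.002,0,0,0,0,0,0.004,0,0,0,0,0],
)

```text
time_s: 9.43
eef_pos: [480.3, -59.7, 41.5]
eef_rot: [-90.0, -0.0, 82.4]
wrist_force: [0.5, -1.1, -0.3]
opening: 0.001
```

arm_command(
  motion=[0.002,0,0,0,0,0,0.004,0,0,0,0,0],
)

```text
time_s: 9.68
eef_pos: [480.8, -55.7, 41.5]
eef_rot: [-90.0, -0.0, 82.4]
wrist_force: [0.3, -0.3, -0.5]
opening: 0.004
```

arm_command(
  motion=[0.002,0,0,0,0,0,0.004,0,0,0,0,0],
)

```text
time_s: 9.93
eef_pos: [481.4, -51.8, 41.5]
eef_rot: [-90.0, -0.0, 82.4]
wrist_force: [-0.0, -0.6, -0.4]
opening: 0.009
```

arm_command(
  motion=[0.002,0,0,0,0,0,0.004,0,0,0,0,0],
)

```text
time_s: 10.18
eef_pos: [481.8, -47.8, 41.5]
eef_rot: [-90.0, -0.0, 82.4]
wrist_force: [-0.3, -0.3, -0.4]
opening: 0.008
```

arm_command(
  motion=[0.002,0,0,0,0,0,0.004,0,0,0,0,0],
)

```text
time_s: 10.42
eef_pos: [482.3, -44.0, 41.5]
eef_rot: [-90.0, 0.0, 82.4]
wrist_force: [-1.5, -6.6, 0.4]
opening: 0.004
```

The force has jumped to 6.8 N. I'll hold here to read it settled.

arm_command(
  motion=[0,0,0,0,0,0],
)

```text
time_s: 10.55
eef_pos: [482.3, -44.2, 41.5]
eef_rot: [-90.0, 0.0, 82.4]
wrist_force: [-0.5, -2.2, -0.2]
opening: 0.008
```

arm_command(
  motion=[0.001,0,0,0,0,0],
)

```text
time_s: 10.68
eef_pos: [482.3, -44.0, 41.5]
eef_rot: [-90.0, 0.1, 82.3]
wrist_force: [-1.9, -8.5, 0.7]
opening: 0.012
```

arm_command(
  motion=[0.001,0,0,0,0,0],
)

```text
time_s: 10.8
eef_pos: [482.2, -43.8, 41.4]
eef_rot: [-90.0, 0.1, 82.3]
wrist_force: [-2.8, -10.4, 1.4]
opening: 0.007
```

arm_command(
  motion=[0.002,0,0,0,0,0,0.004,0,0,0,0,0],
)

```text
time_s: 11.05
eef_pos: [482.6, -40.3, 41.4]
eef_rot: [-90.0, 0.1, 82.3]
wrist_force: [-1.0, -10.6, 1.0]
opening: 0.003
```

arm_command(
  motion=[0.001,0,0,0,0,0,0.002,0,0,0,0,0],
)

```text
time_s: 11.3
eef_pos: [482.9, -38.2, 41.4]
eef_rot: [-90.0, 0.1, 82.3]
wrist_force: [-2.6, -11.4, 1.3]
opening: 0.003
```

arm_command(
  motion=[0.001,0,0,0,0,0,0.002,0,0,0,0,0,0.003,0,0,0,0,0],
)

```text
time_s: 11.68
eef_pos: [483.4, -35.3, 41.5]
eef_rot: [-90.0, 0.1, 82.3]
wrist_force: [-2.4, -10.1, 0.8]
opening: 0.004
```

arm_command(
  motion=[0.0012,0,0,0,0,0],
)

```text
time_s: 11.8
eef_pos: [483.5, -34.1, 41.4]
eef_rot: [-90.0, 0.1, 82.3]
wrist_force: [-1.7, -10.6, 2.1]
opening: 0.004
```

arm_command(
  motion=[0,0,0,0,0,0],
)

```text
time_s: 11.92
eef_pos: [483.5, -34.0, 41.4]
eef_rot: [-90.0, 0.1, 82.3]
wrist_force: [-2.2, -9.2, 1.2]
opening: 0.008
```

The tray is about 10.2 mm past contact. Now I'll back straight off and lift.

arm_command(
  motion=[-0.005,0,0,0,0,0,-0.015,0,0,0,0,0,-0.03,0,0,0,0,0,-0.04,0,0,0,0,0,-0.04,-0.03,0,0,0,0,-0.04,-0.08,0,0,0,0,-0.04,-0.13,0,0,0,0,-0.04,-0.13,0,0,0,0],
)

```text
time_s: 12.92
eef_pos: [480.8, -72.2, 175.1]
eef_rot: [-90.4, -0.1, 82.4]
wrist_force: [0.0, 0.0, -0.6]
opening: 0.008
```

```bash
python3 - <<'E'
from plant import r
from h import *
o=r.get_obs();print(o["time_s"],o["wrist_force"],o["eef_pos"])
C={n:r.camera(n) for n in("scene","top")}
a=C["scene"]["image"][60:310,100:500,::-1];a=cv2.resize(a,None,fx=2,fy=2,interpolation=2);cv2.imwrite("pics/s5.png",a)
cv2.imwrite("pics/t5.png",C["top"]["image"][:,:,::-1])
E
```

```text
12.925 [ 0.04793831  0.00189177 -0.57183394] [480.82303888 -72.20483322 175.14105775]
```

View pics/s5.png

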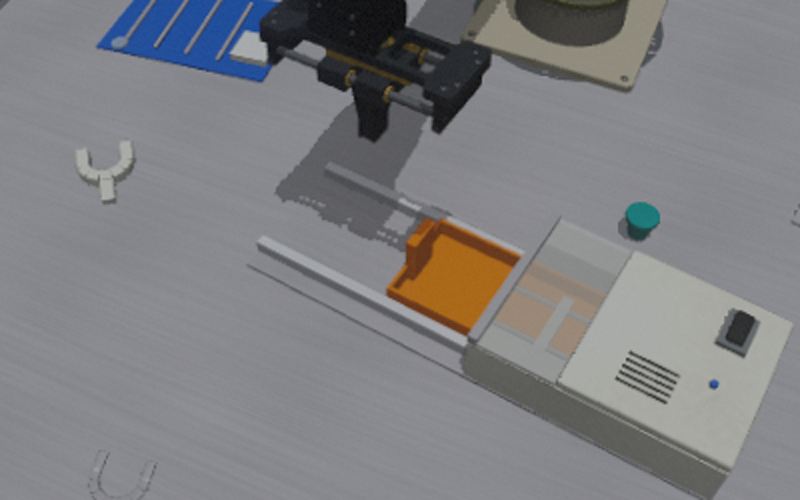

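View pics/t5.png

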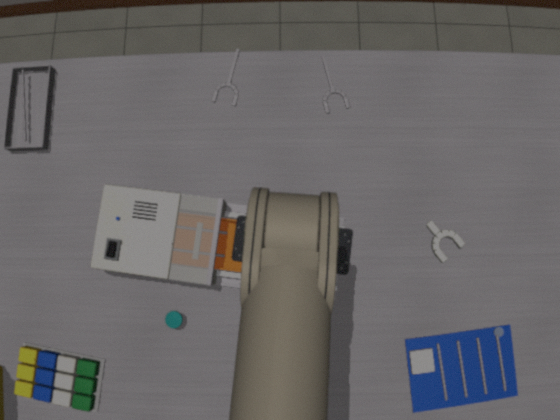

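In the scene view the tray stands in the channel, fin at about (420,245), with the gripper clear above it. In the top view the white tray is still at (445,242). Handing in.

```bash
python3 - <<'E'
from plant import r
print(r.sign_off(), r.get_obs()["time_s"])
E
```

```text
the job is handed in; nothing more can be done
the job is handed in; nothing more can be done
```

I slid the orange tray in until its nose met the bumper, eased it on by about 10 mm, and left it there. I pushed the outer face of the fin with the gripper shut.

- **Contact:** the push force rose from about 1 N to 7–10 N with the TCP at y ≈ -44.2 mm, to within a millimetre or two.
- **Setting the bumper:** I pushed on to y ≈ -34.0 mm at a steady 9–12 N, which makes about 10.2 mm of bumper travel, against the 20 mm overrun mark. I can't see the bumper, so this travel comes from the arm's position, not a direct view.
- **Letting go:** I backed straight off and lifted clear. The wrist force then read about 0.6 N, no more than at the start.
- **Time:** handed in at about 13 s.

In the last pictures the tray sits in its channel, and the white tray is at the same pixels as at the start.

One disagreement: the two cameras differed by about 7 mm on where the fin was, so I went by the channel's centre line. The tray still slid in straight.

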